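# Sort the finished turnings into the stock trays

## Robot

A 6-joint arm with a two-finger parallel gripper is mounted at the origin on the work surface. World frame = base frame: x ahead of the robot, y to its left, z up, the work surface at z = 0. Lengths are in mm, angles in rad, forces in N, time in s.
With the tool pointing down it reaches from about 350 to 775 mm from the base axis. Payload 7.3 kg.
Tool frame: the origin (TCP) lies on the mounting face of the last link; the fingertips stand 178 mm ahead of it and the grasp point (between the pads) lies 159 mm ahead of it; z points along the fingers, y is the line along which they close (so a half turn about z gives the same grasp; the last joint's range is limited). The gripper opens to 92 mm and grips with 3 to 60 N. Pads are 19 mm wide; open, the fingers measure 130 mm over their backs; the gripper's body (75 mm by 190 mm) begins 47 mm behind the grasp point.
Start: joints at [-0.146, 0.342, 1.524, -0, 1.275, -0.146], TCP at [525.003, 0.022, 404.741] pointing down, gripper open.
Joint ranges: [-2.53, 2.53], [-0.77, 2.02], [0.04, 2.7], [-1, 4.14], [0.28, 2.66], [-3.11, 3.11]. Speed limits (rad/s): [2.57, 2.57, 3.14, 3.14, 3.14, 3.14].

## Interface

Orientations are given as [roll, pitch, yaw] about the fixed x, y, z axes, in that order (R = Rz(yaw) Ry(pitch) Rx(roll)).
In Python, from plant import bot, cams gives the robot as it stands (bot), with the cameras (cams).
- The arm moves only by the tool shift_gripper, called after "Request:" as a command line: name --argument value ..., lists and objects as JSON in quotes. Schema: {"type":"object","properties":{"deltas":{"type":"object","properties":{"jaw":{"type":"array","items":{"type":"number"},"minItems":1,"maxItems":5},"tx":{"type":"array","items":{"type":"number"},"minItems":1,"maxItems":5},"ty":{"type":"array","items":{"type":"number"},"minItems":1,"maxItems":5},"tz":{"type":"array","items":{"type":"number"},"minItems":1,"maxItems":5},"spin":{"type":"array","items":{"type":"number"},"minItems":1,"maxItems":5}},"additionalProperties":false,"required":["jaw","tx","ty","tz","spin"]},"only":{"type":"string"},"quiet":{"type":"boolean"},"lines":{"type":"string"}},"required":["deltas"],"additionalProperties":false}. deltas is an object with one list for each field, all of the same length, 1 to 5, a row being the entries at one place: jaw (the finger opening in mm), tx, ty, tz (the shift in mm), spin (a turn about the tool's z in rad); each row is the pose to reach, as a shift and turn from the pose commanded when the call began, along the tool's axes at that moment; what a row does not reach only later rows make up. A row lasts 1/8 s, in which the tool goes at most 62.5 mm and 0.188 rad, less where a joint would pass 70% of its speed; a pose out of reach is approached as far as the arm can. The fingers move at their own pace and stop on an object; the grip force is fixed at half the most. Time passes only in rows, so rows that do not move let the fingers close. The tool returns the time, the measured TCP pose, the force, the opening and the grip force at its end. only (a regular expression) keeps the lines of the reply that match it, lines (a string "A,B") keeps lines A to B, and quiet returns only ok. Input that does not fit is refused with a message, and nothing moves.
- bot.get_obs(): the state, without advancing time (a new reading comes with each control period).
- cams.capture(name): name is "scene" or "side" or "wrist"; returns a dict with "color" (400x640x3 uint8, red, green, blue), "K" (3x3 intrinsics, pixels), "R" (3x3) and "t" (3): a world point X has camera coordinates R X + t. Camera axes: x right, y down, z forward; pixel columns grow to the right and rows downward; lengths in mm; the calibration is good to about 2 mm. A picture is of the moment at which its call begins. There is no depth.
- bot.close_job(): hands the job in; it is judged then, once.
The state is a dict: "time": time; "joint_positions": joint angles; "dq": joint speeds; "tau": joint torques, N m; "tool_pos": TCP position; "tcp_rot": TCP orientation; "contact_force": force on the tool from outside, world axes, zero at the start; "moment": the same for the moment, N m; "grip_width": finger opening in mm; "finger_force": force on a finger pad.
Only numpy, scipy, OpenCV 4.12 (cv2) and the standard library are available. Lean on these libraries where they do the work, as an engineer would, in place of code of your own. Each camera call takes 0.05 s, during which the arm holds its last target. There are 200 camera calls.

## Task

Sort the five finished turnings on the woodturner's bench into the three stock trays, each with its own kind: the two mushrooms into the tray that already holds a mushroom, the two skittle figures into the one that holds a skittle, the egg cup into the one that holds egg cups. Set every piece down gently, standing upright on the tray's floor, without dropping it or knocking any over. Leave the wax tin and the unturned square blank where they stand.

Things in the scene. Friction and masses are not known exactly. Their poses are not given: they have to be found in the camera images.
- mushroom_large: loose turned wooden mushroom: 74 tall, domed cap 48 in diameter (widest, with a short straight rim, at height 47 to 54), thin stalk 16 in diameter, foot 32 in diameter; about 45 g, standing on the bench. Pale wood. Origin: centre of the underside; z up along its axis. Sizes in mm.
- mushroom_small: loose turned wooden mushroom, the same shape at 0.8 size: 59 tall, cap 38 in diameter (widest at height 38 to 43), stalk 13, foot 26 in diameter; about 26 g, standing on the bench. Pale wood. Origin: centre of the underside; z up along its axis. Sizes in mm.
- skittle_large: loose turned skittle figure: 80 tall, round body 36 in diameter up to about height 20, tapering to a neck 17 in diameter at height 53, then a bead-like head 27 in diameter (widest, with a short straight band, at height 63 to 70); about 46 g, standing on the bench. Pale wood. Origin: centre of the underside; z up along its axis. Sizes in mm.
- skittle_small: loose turned skittle figure, the same shape at 0.8 size: 64 tall, body 29 in diameter, neck 14 at height 42, head 22 in diameter (widest at height 50 to 56); about 26 g, standing on the bench. Pale wood. Origin: centre of the underside; z up along its axis. Sizes in mm.
- egg_cup: loose turned egg cup, a goblet with a hollow top: 62 tall, cup 46 in diameter outside (straight from height 46 to the rim at 62), foot 38 in diameter, stem 15; about 36 g, standing on the bench. Pale wood. Origin: centre of the underside; z up along its axis. Sizes in mm.
- mushroom_tray: stock tray, grey felt floor, brown wood rims, fixed to the bench, 76 (x) x 174 (y). Floor top at z 6; rims 5 thick, tops at z 20 (long sides) and 32 (ends); floor inside x +-33, y +-82. Origin: centre of the underside, z up. It holds one mushroom of stock (74 tall, cap 48 in diameter), pinned to its floor at y = +57; free floor: y -82 to +33. Sizes in mm.
- skittle_tray: stock tray, grey felt floor, brown wood rims, fixed to the bench, 76 (x) x 174 (y). Floor top at z 6; rims 5 thick, tops at z 20 (long sides) and 32 (ends); floor inside x +-33, y +-82. Origin: centre of the underside, z up. It holds one skittle of stock (80 tall, body 36 in diameter), pinned to its floor at y = +57; free floor: y -82 to +39. Sizes in mm.
- egg_cup_tray: stock tray, grey felt floor, brown wood rims, fixed to the bench, 76 (x) x 174 (y). Floor top at z 6; rims 5 thick, tops at z 20 (long sides) and 32 (ends); floor inside x +-33, y +-82. Origin: centre of the underside, z up. It holds two egg cups of stock (62 tall, 46 in diameter), pinned to its floor at y = +57 and y = +4; free floor: y -82 to -19. Sizes in mm.
- blank: loose bystander: unturned square block of the same pale wood, 38 x 38, 60 tall, two thin pencilled diagonals on its top; stands among the pieces. Origin: centre of the underside. Sizes in mm.
- wax_tin: loose bystander: round flat metal tin, 60 in diameter, 28 tall; stands among the pieces. Origin: centre of the underside. Sizes in mm.

How it is judged:
By the outcome, as a careful person would: the job done as asked, in the order asked, and still so for the second after the job is handed in, with the robot touching nothing.
It also fails if it takes over 120 s, if anything falls off the work surface, if the arm or the gripper's body presses on something with over 40 N, if the wrist force passes 120 N, or if a joint passes its speed limit or range.

## Working session

There is one attempt and no reset: what is moved stays moved. The work goes in short steps, Python scripts to look and compute and a tool call to move; the robot and the scene stay as the last step left them, time stands still between calls to the robot, and variables do not carry over. Pictures are saved under pics/ and viewed, at most 15 in all, crops included, and the job is handed in when it is done.

```bash
ls; mkdir -p pics; python3 - <<'E'
from plant import bot, cams
import cv2
for n in ["scene","side","wrist"]:
    c=cams.capture(n); cv2.imwrite(f"pics/{n}0.png",c["color"][:,:,::-1]); print(n,c["K"].tolist(),c["R"].round(4).tolist(),c["t"].round(1).tolist())
o=bot.get_obs(); print(o["time"],o["tool_pos"],o["tcp_rot"],o["grip_width"])
E
```

```text
pics
plant.py
scene [[386.152360878922, 0.0, 311.03912526780937], [0.0, 386.152360878922, 199.75904779869052], [0.0, 0.0, 1.0]] [[-0.219, 0.9755, -0.0215], [0.6269, 0.1238, -0.7692], [-0.7477, -0.1819, -0.6387]] [100.9, -284.4, 1312.1]
side [[391.35020572631186, 0.0, 319.7303664928253], [0.0, 391.35020572631186, 199.7570033567592], [0.0, 0.0, 1.0]] [[-0.8929, -0.4497, 0.02], [-0.3171, 0.5968, -0.737], [0.3195, -0.6645, -0.6756]] [432.2, 202.0, 708.9]
wrist [[327.23774754364564, 0.0, 324.0974971936849], [0.0, 327.23774754364564, 198.60112727249543], [0.0, 0.0, 1.0]] [[1.0, -0.0021, -0.001], [-0.0017, -0.9579, 0.2871], [-0.0015, -0.2871, -0.9579]] [-525.0, -35.7, 391.8]
0.15 [5.24911125e+02 1.36691625e-02 4.04211423e+02] [-3.14047321e+00 -1.68217556e-04  1.57075035e+00] 91.57576126791434
```

View pics/scene0.png

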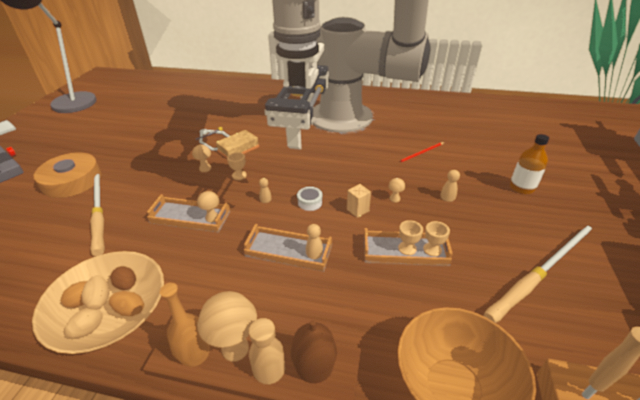

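View pics/side0.png

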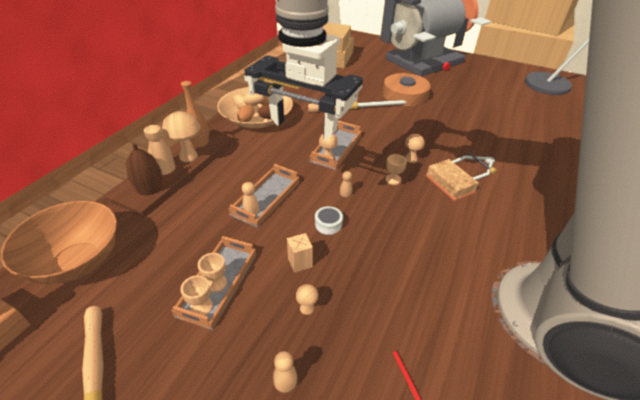

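View pics/wrist0.png

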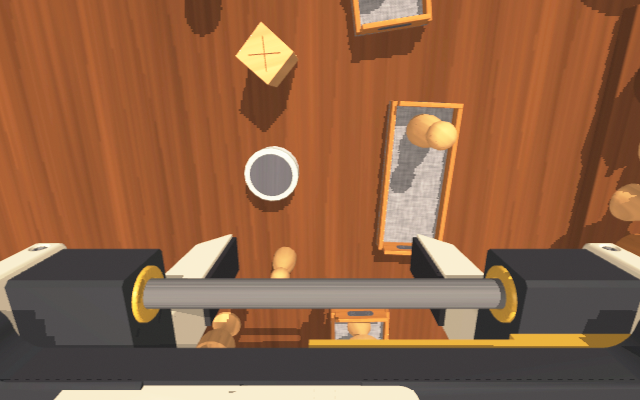

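Scene: five pieces: mushrooms near (203,152) and (396,186), egg cup (237,163), skittles (264,190) and (450,185). The trays, from left, are mushroom (188,212), skittle (288,246) and egg cup (408,247). The tin is at (310,198) and the blank at (358,200). I'll enlarge both views to measure.

```bash
python3 - <<'E'
import cv2
a=cv2.imread("pics/scene0.png")[130:275,140:470]; cv2.imwrite("pics/scene0c.png",cv2.resize(a,None,fx=2.4,fy=2.4,interpolation=cv2.INTER_CUBIC))
b=cv2.imread("pics/side0.png")[115:400,165:445]; cv2.imwrite("pics/side0c.png",cv2.resize(b,None,fx=2,fy=2,interpolation=cv2.INTER_CUBIC))
E
```

```text
(no output)
```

View pics/scene0c.png

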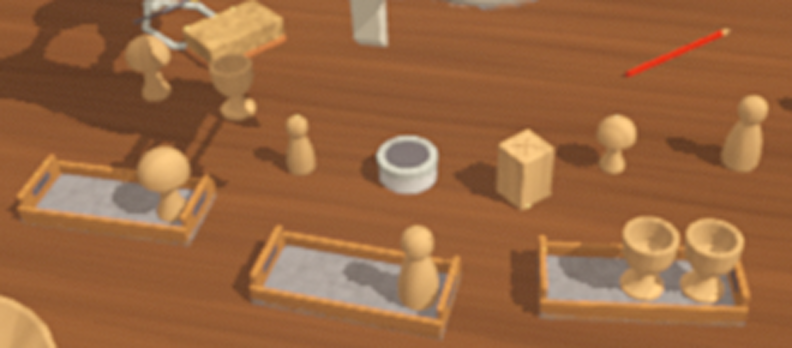

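View pics/side0c.png

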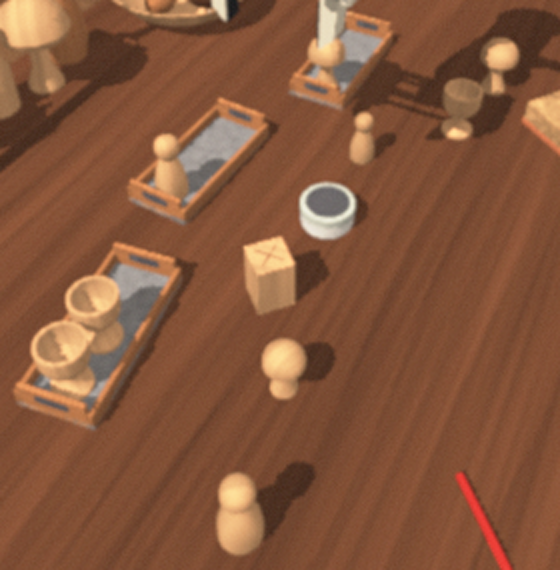

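```bash
cat > h.py <<'E'
from plant import bot, cams
import numpy as np, cv2
def ray(c,uv):
    K,R,t=c["K"],c["R"],c["t"]; d=R.T@np.linalg.inv(K)@np.array([uv[0],uv[1],1.]); return -R.T@t,d
def atz(c,uv,z):
    C,d=ray(c,uv); return C+d*(z-C[2])/d[2]
def tri(cs,uvs):
    A=np.zeros((3,3));b=np.zeros(3)
    for c,uv in zip(cs,uvs):
        C,d=ray(c,uv); d=d/np.linalg.norm(d); P=np.eye(3)-np.outer(d,d); A+=P;b+=P@C
    return np.linalg.solve(A,b)
def proj(c,X):
    p=c["K"]@(c["R"]@np.asarray(X,float)+c["t"]); return p[:2]/p[2]
E
python3 - <<'E'
from h import *
s,d,w=[cams.capture(n) for n in("scene","side","wrist")]
S=lambda u,v:(140+u/2.4,130+v/2.4); D=lambda u,v:(165+u/2,115+v/2)
P=dict(mushA_cap=((148,52),(500,54)),mushA_foot=((156,95),(494,90)),egg_rim=((231,66),(463,90)),egg_foot=((237,109),(458,130)),
skS_head=((297,124),(364,121)),skS_base=((302,165),(361,156)),muB_cap=((616,132),(284,360)),muB_foot=((613,166),(284,391)),
skL_head=((753,110),(238,492)),skL_base=((742,160),(241,542)),tin=((409,153),(328,205)),blank=((526,145),(270,255)),
mstock=((164,169),(325,55)),sstock=((417,242),(166,150)),e1=((651,240),(94,299)),e2=((713,243),(62,348)))
for k,(a,b) in P.items(): print(k,tri((s,d),(S(*a),D(*b))).round(0))
print("wrist sk tray corners z32/20:",[atz(w,p,z).round(0).tolist() for p,z in(((391,102),32),((463,104),32),((379,247),32),((450,253),32))], atz(w,(441,135),66).round(0))
E
```

```text
mushA_cap [ 374. -325.   53.]
mushA_foot [ 372. -329.   -8.]
egg_rim [ 389. -218.   59.]
egg_foot [ 386. -221.   -3.]
skS_head [ 473. -115.   54.]
skS_base [ 473. -115.    0.]
muB_cap [407. 204.  41.]
muB_foot [406. 206.  -4.]
skL_head [376. 333.  66.]
skL_base [372. 338.  -2.]
tin [462.  -0.  25.]
blank [468. 118.  59.]
mstock [ 570. -215.   56.]
sstock [632.  47.  69.]
e1 [580. 239.  61.]
e2 [572. 291.  60.]
wrist sk tray corners z32/20: [[595.0, 76.0, 32.0], [670.0, 73.0, 32.0], [590.0, -88.0, 32.0], [675.0, -96.0, 32.0]] [638.  45.  66.]
```

Triangulated heights agree with the piece sizes: large mushroom at (373,-326), small mushroom at (407,205), egg cup (388,-219), small skittle (473,-115), large skittle (375,335). Next I'll refine these with the wrist camera from above.

```bash
cat > cap.py <<'E'
from h import *; import sys,pickle
c=cams.capture("wrist"); n=sys.argv[1]; pickle.dump(c,open(f"pics/{n}.pkl","wb")); cv2.imwrite(f"pics/{n}.png",c["color"][:,:,::-1])
E
```

Request:
shift_gripper --deltas '{"jaw":[90, 90, 90, 90, 90], "tx":[60, 120, 200, 200, 200], "ty":[-20, -55, -55, -55, -55], "tz":[0, 0, 0, 0, 0], "spin":[0, 0, 0, 0, 0]}'

```text
time: 0.92
tool_pos: [469.6, 201.5, 404.6]
tcp_rot: [-3.142, 0.0, 1.574]
contact_force: [-0.4, -0.2, 0.5]
grip_width: 89.9
finger_force: 0.0
```

```bash
python3 cap.py w1
```

Request:
shift_gripper --deltas '{"jaw":[90, 90, 90, 90, 90], "tx":[-60, -120, -180, -240, -300], "ty":[0, 0, 0, 0, 0], "tz":[0, 0, 0, 0, 0], "spin":[0, 0, 0, 0, 0]}'

```text
time: 1.6
tool_pos: [469.1, -103.3, 404.9]
tcp_rot: [3.141, 0.0, 1.569]
contact_force: [1.3, 0.2, -0.3]
grip_width: 90.0
finger_force: 0.0
```

Request:
shift_gripper --deltas '{"jaw":[90, 90, 90], "tx":[-30, -30, -30], "ty":[0, 0, 0], "tz":[0, 0, 0], "spin":[0, 0, 0]}'

```text
time: 1.98
tool_pos: [469.6, -130.1, 404.6]
tcp_rot: [-3.141, -0.0, 1.57]
contact_force: [0.6, -0.0, 0.4]
grip_width: 89.9
finger_force: 0.0
```

```bash
python3 cap.py w2
```

Request:
shift_gripper --deltas '{"jaw":[90, 90, 90, 90, 90], "tx":[-60, -120, -160, -160, -160], "ty":[0, 0, 0, 0, 0], "tz":[0, 0, 0, 0, 0], "spin":[0, 0, 0, 0, 0]}'

```text
time: 2.65
tool_pos: [470.2, -288.7, 404.6]
tcp_rot: [-3.141, -0.001, 1.572]
contact_force: [0.3, 0.9, 0.4]
grip_width: 90.0
finger_force: 0.0
```

```bash
python3 cap.py w3
python3 - <<'E'
import cv2,numpy as np
I=[cv2.imread(f"pics/w{i}.png")[:270] for i in(1,2,3)]
cv2.imwrite("pics/m1.png",np.vstack(I[:2]));cv2.imwrite("pics/m2.png",I[2])
E
```

```text
(no output)
```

View pics/m1.png

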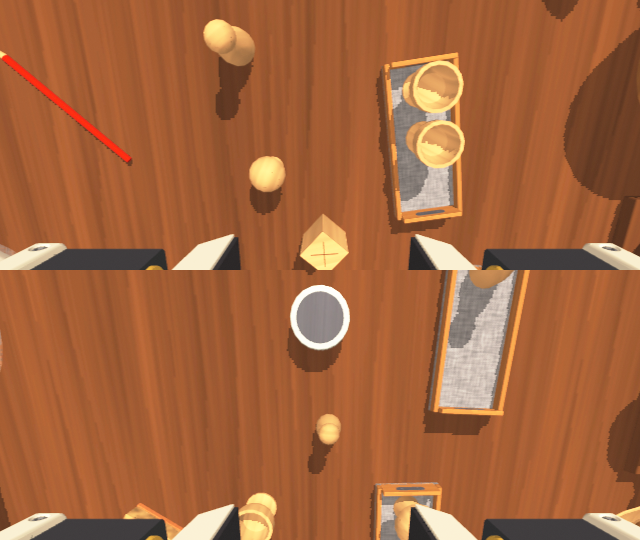

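View pics/m2.png

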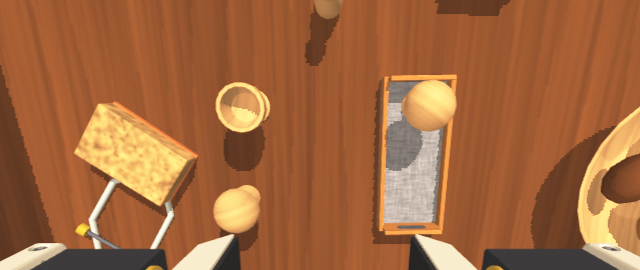

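Wrist views: w1 shows the large skittle's head (219,37), small mushroom cap (267,174) and egg cup tray corners (386,66), (459,55), (400,221), (462,214). w2 shows the small skittle's head (329,160). w3 shows the egg cup rim (241,107), large mushroom cap (237,211) and mushroom tray corners (386,77), (456,75), (380,232), (441,234).

```bash
python3 - <<'E'
from h import *; import pickle
w1,w2,w3=[pickle.load(open(f"pics/w{i}.pkl","rb")) for i in(1,2,3)]
for n,c,p,z in [("skL",w1,(219,37),67),("muS",w1,(267,174),41),("skS",w2,(329,160),54),("egg",w3,(241,107),62),("muL",w3,(237,211),51),("muL_w2",w2,(262,240),51),("estock57",w1,(437,87),62),("estock4",w1,(438,144),62),("mstock",w3,(429,106),51)]:
    print(n,atz(c,p,z).round(1)[:2])
print("block",[atz(w3,p,20).round(0)[:2].tolist() for p in((75,153),(197,156),(163,206))])
def tray(n,obs):  # fit pose to corners
    from scipy.optimize import least_squares
    def f(q):
        r=[]
        for c,p,(x,y,z) in obs:
            X=[q[0]+np.cos(q[2])*x-np.sin(q[2])*y,q[1]+np.sin(q[2])*x+np.cos(q[2])*y,z]
            r+=list(proj(c,X)-p)
        return r
    q0=atz(*obs[0][:2],30); s=least_squares(f,[q0[0],q0[1],0]); print(n,s.x.round(3),"res",np.abs(s.fun).max().round(1)); return s.x
T=[tray("egg",[(w1,(386,66),(-38,87,32)),(w1,(459,55),(38,87,32)),(w1,(400,221),(-38,-87,32)),(w1,(462,214),(38,-87,32)),(w1,(437,87),(0,57,68)),(w1,(438,144),(0,4,68))]),
tray("mush",[(w3,(386,77),(-38,87,32)),(w3,(456,75),(38,87,32)),(w3,(380,232),(-38,-87,32)),(w3,(441,234),(38,-87,32)),(w3,(429,106),(0,57,57))])]
from h import bot, cams
E
python3 - <<'E'
# skittle tray from first wrist picture (wrist0 calibration printed above)
import numpy as np; from scipy.optimize import least_squares
K=np.array([[327.24,0,324.1],[0,327.24,198.6],[0,0,1]]);R=np.array([[1,-.0021,-.001],[-.0017,-.9579,.2871],[-.0015,-.2871,-.9579]]);t=np.array([-525,-35.7,391.8])
obs=[((391,102),(-38,87,32)),((463,104),(38,87,32)),((379,247),(-38,-87,32)),((450,253),(38,-87,32)),((441,135),(0,57,72.5))]
def f(q):
    r=[]
    for p,(x,y,z) in obs:
        c,s=np.cos(q[2]),np.sin(q[2]);X=K@(R@[q[0]+c*x-s*y,q[1]+s*x+c*y,z]+t); r+=list(X[:2]/X[2]-p)
    return r
s=least_squares(f,[632,0,0]); print(s.x.round(3),s.fun.round(1))
E
```

```text
skL [377.1 332.4]
muS [408.9 202.9]
skS [ 475.2 -111. ]
egg [ 391.7 -217.1]
muL [ 376.8 -325.4]
muL_w2 [ 401.  -200.8]
estock57 [575.9 290.9]
estock4 [582.2 237.8]
mstock [ 574.1 -216.5]
block [[192.0, -267.0], [328.0, -271.0], [282.0, -330.0]]
egg [5.80996e+02 2.33470e+02 1.43000e-01] res 3.2
mush [ 5.70781e+02 -2.73635e+02  8.00000e-03] res 3.5
[ 6.32382e+02 -1.01240e+01 -1.00000e-02] [ 0.9 -1.7  2.5 -3.1  3.   6.5 -3.9  1.  -2.4 -1.1]
```

Request:
shift_gripper --deltas '{"jaw":[80, 80, 80, 80, 80], "tx":[-20, -35, -35, -35, -35], "ty":[-50, -94, -94, -94, -94], "tz":[0, 50, 110, 125, 125], "spin":[0, 0, 0, 0, 0]}'

```text
time: 3.32
tool_pos: [376.2, -323.6, 279.0]
tcp_rot: [-3.14, -0.002, 1.572]
contact_force: [0.7, -0.3, 1.3]
grip_width: 79.9
finger_force: 0.0
```

```bash
python3 cap.py a1
python3 - <<'E'
from h import *; import pickle
w2=pickle.load(open("pics/w2.pkl","rb")); print([atz(w2,p,32).round(0)[:2] for p in((435,140),(502,143))], atz(w2,(450,0),20).round(0),atz(w2,(525,0),20).round(0),atz(w2,(437,130),20).round(0),atz(w2,(503,130),20).round(0))
E
```

```text
[array([589., -94.]), array([661., -97.])] [595.  42.  20.] [669.  42.  20.] [594. -84.  20.] [667. -84.  20.]
```

View pics/a1.png

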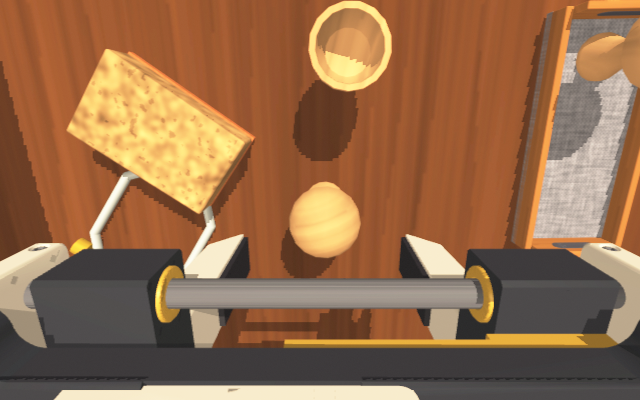

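Cap at (324.5,219), centred between the jaws. Descending and closing.

```bash
python3 -c "
from h import *;import pickle
print(atz(pickle.load(open('pics/a1.pkl','rb')),(324.5,219),51))"
```

```text
[ 376.72626447 -322.98001351   51.        ]
```

Request:
shift_gripper --deltas '{"jaw":[80, 80, 80, 80, 50], "tx":[0, 0, 0, 0, 0], "ty":[0, 0, 0, 0, 0], "tz":[40, 69, 69, 69, 69], "spin":[0, 0, 0, 0, 0]}'

```text
time: 4.0
tool_pos: [376.5, -325.3, 212.4]
tcp_rot: [3.139, 0.002, 1.571]
contact_force: [-0.4, 0.0, -0.5]
grip_width: 74.0
finger_force: 0.0
```

Request:
shift_gripper --deltas '{"jaw":[40, 30, 30, 30, 30], "tx":[0, 0, 0, 0, 0], "ty":[0, 0, 0, 0, 0], "tz":[0, 0, 0, 0, 0], "spin":[0, 0, 0, 0, 0]}'

```text
time: 4.62
tool_pos: [376.0, -325.1, 210.9]
tcp_rot: [3.141, 0.0, 1.571]
contact_force: [-0.5, -0.1, 3.6]
grip_width: 46.9
finger_force: 30.0
```

Request:
shift_gripper --deltas '{"jaw":[30, 30, 30, 30, 30], "tx":[0, 0, 0, 10, 25], "ty":[0, 0, 0, 40, 90], "tz":[-20, -60, -110, -110, -110], "spin":[0, 0, 0, 0, 0]}'

```text
time: 5.25
tool_pos: [466.5, -300.2, 321.5]
tcp_rot: [3.141, 0.001, 1.569]
contact_force: [-0.1, 0.0, 0.2]
grip_width: 46.5
finger_force: 30.0
```

Request:
shift_gripper --deltas '{"jaw":[30, 30, 30, 30, 30], "tx":[10, 19, 19, 19, 19], "ty":[50, 90, 106, 106, 106], "tz":[0, 0, 0, 0, 0], "spin":[0, 0, 0, 0, 0]}'

```text
time: 5.88
tool_pos: [571.3, -281.1, 320.3]
tcp_rot: [-3.14, -0.001, 1.57]
contact_force: [-0.4, 0.5, 0.5]
grip_width: 46.3
finger_force: 30.0
```

```bash
python3 cap.py a2
```

```text
(no output)
```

View pics/a2.png

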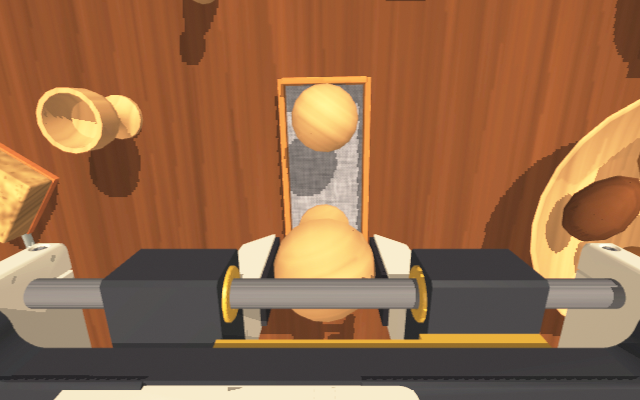

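Request:
shift_gripper --deltas '{"jaw":[30, 30, 30, 30, 30], "tx":[0, 0, 0, 0, 0], "ty":[0, 0, 0, 0, 0], "tz":[40, 80, 96, 100, 101], "spin":[0, 0, 0, 0, 0]}'

```text
time: 6.55
tool_pos: [572.3, -281.4, 221.1]
tcp_rot: [3.14, 0.001, 1.571]
contact_force: [0.4, 0.3, -0.3]
grip_width: 46.7
finger_force: 30.0
```

Request:
shift_gripper --deltas '{"jaw":[30, 30, 30], "tx":[0, 0, 0], "ty":[0, 0, 0], "tz":[1, 2, 2], "spin":[0, 0, 0]}'

```text
time: 6.92
tool_pos: [572.1, -281.0, 218.1]
tcp_rot: [3.141, 0.0, 1.571]
contact_force: [-0.3, 0.1, -0.7]
grip_width: 46.7
finger_force: 30.0
```

Request:
shift_gripper --deltas '{"jaw":[30, 30, 30], "tx":[0, 0, 0], "ty":[0, 0, 0], "tz":[0.5, 1, 1], "spin":[0, 0, 0]}'

```text
time: 7.3
tool_pos: [572.0, -281.0, 217.0]
tcp_rot: [3.141, 0.0, 1.571]
contact_force: [-0.8, 0.0, 1.8]
grip_width: 46.8
finger_force: 30.0
```

Request:
shift_gripper --deltas '{"jaw":[30, 30, 30], "tx":[0, 0, 0], "ty":[0, 0, 0], "tz":[0.5, 1, 1], "spin":[0, 0, 0]}'

```text
time: 7.68
tool_pos: [572.0, -281.0, 216.9]
tcp_rot: [3.141, 0.001, 1.571]
contact_force: [-3.1, 1.1, 8.2]
grip_width: 47.0
finger_force: 30.0
```

Request:
shift_gripper --deltas '{"jaw":[30, 52, 60, 75, 75], "tx":[0, 0, 0, 0, 0], "ty":[0, 0, 0, 0, 0], "tz":[-0.7, -0.7, -0.7, -0.7, -0.7], "spin":[0, 0, 0, 0, 0]}'

```text
time: 8.3
tool_pos: [572.0, -281.0, 216.2]
tcp_rot: [-3.141, -0.0, 1.571]
contact_force: [1.3, 0.9, -0.8]
grip_width: 73.1
finger_force: 0.0
```

Request:
shift_gripper --deltas '{"jaw":[75, 75, 75, 75], "tx":[0, 0, 0, 0], "ty":[0, 0, 0, 0], "tz":[-20, -60, -120, -120], "spin":[0, 0, 0, 0]}'

```text
time: 8.8
tool_pos: [572.9, -281.4, 342.2]
tcp_rot: [3.132, 0.006, 1.571]
contact_force: [0.8, -0.7, -0.7]
grip_width: 74.9
finger_force: 0.0
```

```bash
python3 cap.py a3
```

```text
(no output)
```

View pics/a3.png

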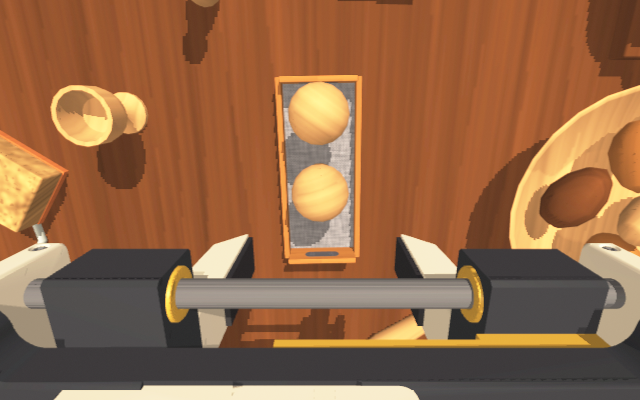

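Large mushroom stands in its tray at (320,192), clear of the stock mushroom. Next, the small mushroom.

Request:
shift_gripper --deltas '{"jaw":[70, 70, 70, 70, 70], "tx":[60, 120, 180, 240, 300], "ty":[-20, -40, -60, -80, -100], "tz":[0, 0, 0, 0, 0], "spin":[0, 0, 0, 0, 0]}'

```text
time: 9.48
tool_pos: [471.9, 17.2, 335.1]
tcp_rot: [-3.139, -0.0, 1.57]
contact_force: [0.2, 0.5, -0.2]
grip_width: 69.9
finger_force: 0.0
```

Request:
shift_gripper --deltas '{"jaw":[70, 70, 70, 70, 70], "tx":[60, 120, 170, 185, 185], "ty":[-20, -40, -55, -63.5, -63.5], "tz":[0, 0, 0, 0, 0], "spin":[0, 0, 0, 0, 0]}'

```text
time: 10.1
tool_pos: [409.1, 200.8, 335.6]
tcp_rot: [-3.14, 0.001, 1.573]
contact_force: [0.9, -0.5, -0.2]
grip_width: 69.9
finger_force: 0.0
```

Request:
shift_gripper --deltas '{"jaw":[70, 70, 70, 70], "tx":[0, 0, 0, 0], "ty":[0, 0, 0, 0], "tz":[40, 60, 60, 60], "spin":[0, 0, 0, 0]}'

```text
time: 10.6
tool_pos: [410.4, 199.7, 277.0]
tcp_rot: [3.141, -0.0, 1.569]
contact_force: [-0.2, 0.0, -0.3]
grip_width: 70.0
finger_force: 0.0
```

```bash
python3 cap.py b1
python3 - <<'E'
from h import *;import pickle
c=pickle.load(open('pics/b1.pkl','rb')); print(proj(c,[408.5,204,41]))
I=c["color"].astype(int); m=((I[:,:,1]>120)&(I[:,:,0]>170)).astype('uint8'); m[235:]=0
n,l,s,ce=cv2.connectedComponentsWithStats(m)
for i in range(1,n):
    if s[i,4]>400: p=s[i,:2]+s[i,2:4]/2; print(s[i],atz(c,p,41).round(1))
E
```

```text
[320.07253246 209.43074094]
[ 236    0   65   44 1423] [378.6 321.8  41. ]
[  506    18   134   217 18188] [573.2 260.2  41. ]
[ 294  180   55   55 2385] [409.5 205.4  41. ]
```

Request:
shift_gripper --deltas '{"jaw":[70], "tx":[0], "ty":[0], "tz":[0], "spin":[0]}'

```text
time: 10.78
tool_pos: [410.1, 200.3, 277.2]
tcp_rot: [3.14, -0.0, 1.57]
contact_force: [0.9, -0.6, -0.7]
grip_width: 70.1
finger_force: 0.0
```

Request:
shift_gripper --deltas '{"jaw":[70, 70, 70, 70, 70], "tx":[5, 5, 5, 5, 5], "ty":[-0.5, -0.5, -0.5, -0.5, -0.5], "tz":[30, 60, 76, 76, 76], "spin":[0, 0, 0, 0, 0]}'

```text
time: 11.4
tool_pos: [409.6, 205.6, 201.3]
tcp_rot: [3.14, -0.0, 1.571]
contact_force: [0.7, -0.1, 0.2]
grip_width: 69.8
finger_force: 0.0
```

Request:
shift_gripper --deltas '{"jaw":[30, 25, 25, 25, 25], "tx":[0, 0, 0, 0, 0], "ty":[0, 0, 0, 0, 0], "tz":[0, 0, 0, 0, 0], "spin":[0, 0, 0, 0, 0]}'

```text
time: 12.02
tool_pos: [409.2, 205.5, 200.5]
tcp_rot: [3.141, -0.0, 1.571]
contact_force: [0.4, -0.7, 1.3]
grip_width: 36.9
finger_force: 30.0
```

Request:
shift_gripper --deltas '{"jaw":[25, 25, 25, 25, 25], "tx":[0, 0, -20, -75, -130], "ty":[0, 0, 0, 15, 35], "tz":[-20, -70, -125, -130, -130], "spin":[0, 0, 0, 0, 0]}'

```text
time: 12.65
tool_pos: [444.2, 74.5, 331.6]
tcp_rot: [3.139, -0.0, 1.573]
contact_force: [1.1, -0.1, -0.4]
grip_width: 37.1
finger_force: 30.0
```

Request:
shift_gripper --deltas '{"jaw":[25, 25, 25, 25, 25], "tx":[-60, -120, -180, -240, -300], "ty":[20, 40, 60, 80, 100], "tz":[0, 0, 0, 0, 0], "spin":[0, 0, 0, 0, 0]}'

```text
time: 13.28
tool_pos: [543.3, -223.0, 330.2]
tcp_rot: [-3.142, -0.0, 1.571]
contact_force: [1.0, 1.0, -0.2]
grip_width: 36.7
finger_force: 30.0
```

Request:
shift_gripper --deltas '{"jaw":[25, 25, 25, 25, 25], "tx":[-50, -95, -105, -105, -105], "ty":[15, 25, 28, 28, 28], "tz":[0, 0, 0, 0, 0], "spin":[0, 0, 0, 0, 0]}'

```text
time: 13.9
tool_pos: [571.0, -324.5, 330.4]
tcp_rot: [-3.141, -0.001, 1.572]
contact_force: [-1.1, 0.2, -0.3]
grip_width: 36.7
finger_force: 30.0
```

Request:
shift_gripper --deltas '{"jaw":[25], "tx":[0], "ty":[0], "tz":[0], "spin":[0]}'

```text
time: 14.02
tool_pos: [571.1, -324.6, 330.8]
tcp_rot: [3.141, -0.0, 1.572]
contact_force: [0.3, 0.2, -0.0]
grip_width: 37.4
finger_force: 30.0
```

Request:
shift_gripper --deltas '{"jaw":[25, 25, 25, 25, 25], "tx":[-5.5, -5.5, -5.5, -5.5, -5.5], "ty":[1, 1, 1, 1, 1], "tz":[40, 85, 112, 120, 121], "spin":[0, 0, 0, 0, 0]}'

```text
time: 14.65
tool_pos: [572.3, -331.2, 210.0]
tcp_rot: [3.141, 0.0, 1.571]
contact_force: [-0.5, 0.8, 0.6]
grip_width: 37.5
finger_force: 30.0
```

Request:
shift_gripper --deltas '{"jaw":[25, 25, 25], "tx":[0, 0, 0], "ty":[0, 0, 0], "tz":[0.7, 1.5, 1.5], "spin":[0, 0, 0]}'

```text
time: 15.02
tool_pos: [572.1, -331.6, 208.6]
tcp_rot: [3.141, 0.001, 1.571]
contact_force: [-0.9, 0.9, 0.0]
grip_width: 36.9
finger_force: 30.0
```

Request:
shift_gripper --deltas '{"jaw":[25, 25, 25], "tx":[0, 0, 0], "ty":[0, 0, 0], "tz":[0.5, 1, 1], "spin":[0, 0, 0]}'

```text
time: 15.4
tool_pos: [572.0, -331.5, 206.9]
tcp_rot: [-3.142, -0.0, 1.571]
contact_force: [0.1, -0.5, -0.0]
grip_width: 37.0
finger_force: 30.0
```

Request:
shift_gripper --deltas '{"jaw":[25, 25, 25], "tx":[0, 0, 0], "ty":[0, 0, 0], "tz":[0.3, 0.6, 0.6], "spin":[0, 0, 0]}'

```text
time: 15.78
tool_pos: [572.0, -331.5, 206.6]
tcp_rot: [3.141, 0.0, 1.571]
contact_force: [-2.2, 0.1, 2.4]
grip_width: 37.1
finger_force: 30.0
```

Request:
shift_gripper --deltas '{"jaw":[25, 25, 25], "tx":[0, 0, 0], "ty":[0, 0, 0], "tz":[0.2, 0.4, 0.4], "spin":[0, 0, 0]}'

```text
time: 16.15
tool_pos: [572.0, -331.6, 206.5]
tcp_rot: [3.141, 0.0, 1.571]
contact_force: [-2.2, 0.4, 5.8]
grip_width: 37.1
finger_force: 30.0
```

Request:
shift_gripper --deltas '{"jaw":[25, 45, 60, 60, 60], "tx":[0, 0, 0, 0, 0], "ty":[0, 0, 0, 0, 0], "tz":[-0.6, -0.6, -0.6, -0.6, -0.6], "spin":[0, 0, 0, 0, 0]}'

```text
time: 16.77
tool_pos: [572.0, -331.4, 206.4]
tcp_rot: [-3.142, -0.0, 1.571]
contact_force: [0.6, 0.7, 0.4]
grip_width: 60.2
finger_force: 0.0
```

Request:
shift_gripper --deltas '{"jaw":[60, 60, 60, 60, 60], "tx":[0, 0, 20, 75, 130], "ty":[0, 0, 0, -30, -60], "tz":[-20, -70, -110, -110, -110], "spin":[0, 0, 0, 0, 0]}'

```text
time: 17.4
tool_pos: [511.2, -200.5, 317.0]
tcp_rot: [3.14, 0.001, 1.57]
contact_force: [0.4, 0.6, 0.0]
grip_width: 60.1
finger_force: 0.0
```

Request:
shift_gripper --deltas '{"jaw":[60, 60, 60, 60, 60], "tx":[50, 85, 88, 88, 88], "ty":[-20, -35, -36, -36, -36], "tz":[0, 0, 0, 0, 40], "spin":[0, 0, 0, 0, 0]}'

```text
time: 18.02
tool_pos: [477.9, -115.3, 278.4]
tcp_rot: [3.134, 0.003, 1.57]
contact_force: [-0.6, -0.1, -1.2]
grip_width: 60.0
finger_force: 0.0
```

Request:
shift_gripper --deltas '{"jaw":[60, 60], "tx":[0, 0], "ty":[0, 0], "tz":[0, 0], "spin":[0, 0]}'

```text
time: 18.27
tool_pos: [476.8, -114.6, 277.2]
tcp_rot: [3.141, 0.0, 1.57]
contact_force: [0.6, -0.5, -0.3]
grip_width: 60.1
finger_force: 0.0
```

```bash
python3 cap.py c1
cat > seg.py <<'E'
from h import *;import pickle,sys
c=pickle.load(open(f'pics/{sys.argv[1]}.pkl','rb')); z=float(sys.argv[2])
I=c["color"].astype(int); m=((I[:,:,1]>120)&(I[:,:,0]>170)).astype('uint8'); m[235:]=0
n,l,s,ce=cv2.connectedComponentsWithStats(m)
for i in range(1,n):
    if s[i,4]>300: p=s[i,:2]+s[i,2:4]/2; print(s[i],atz(c,p,z).round(1))
E
python3 seg.py c1 53
```

```text
[ 259    0   94   92 2424] [467.5  -7.5  53. ]
[  476     0   151   191 14050] [613.8 -35.   53. ]
[ 303  183   36   52 1592] [ 475.5 -106.1   53. ]
```

```bash
python3 -c "
import cv2;cv2.imwrite('pics/c1c.png',cv2.imread('pics/c1.png')[:300])"
```

```text
(no output)
```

View pics/c1c.png

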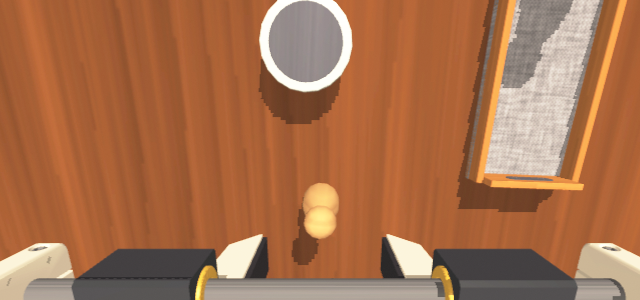

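Small skittle: head at (320,222), upright, jaws centred about 324.

Request:
shift_gripper --deltas '{"jaw":[60, 60, 60, 60, 45], "tx":[1, 1, 1, 1, 1], "ty":[-1.4, -1.4, -1.4, -1.4, -1.4], "tz":[30, 65, 65, 65, 65], "spin":[0, 0, 0, 0, 0]}'

```text
time: 18.95
tool_pos: [475.4, -113.0, 213.1]
tcp_rot: [3.139, 0.001, 1.571]
contact_force: [0.1, -0.2, 0.0]
grip_width: 54.0
finger_force: 0.0
```

Request:
shift_gripper --deltas '{"jaw":[30, 15, 12, 12, 12], "tx":[0, 0, 0, 0, 0], "ty":[0, 0, 0, 0, 0], "tz":[0, 0, 0, 0, 0], "spin":[0, 0, 0, 0, 0]}'

```text
time: 19.58
tool_pos: [474.8, -112.8, 211.6]
tcp_rot: [3.142, 0.0, 1.571]
contact_force: [-0.5, 0.6, 2.0]
grip_width: 19.9
finger_force: 30.0
```

Request:
shift_gripper --deltas '{"jaw":[12, 12, 12, 12, 12], "tx":[0, 0, 10, 25, 45], "ty":[0, 0, 15, 60, 110], "tz":[-20, -70, -120, -120, -120], "spin":[0, 0, 0, 0, 0]}'

```text
time: 20.2
tool_pos: [585.7, -67.6, 332.7]
tcp_rot: [3.14, 0.001, 1.57]
contact_force: [0.4, -1.7, -0.5]
grip_width: 19.8
finger_force: 30.0
```

Request:
shift_gripper --deltas '{"jaw":[12, 12, 12, 12, 12], "tx":[10, 10, 10, 10, 10], "ty":[40, 45, 45, 45, 45], "tz":[0, 10, 50, 80, 80], "spin":[0, 0, 0, 0, 0]}'

```text
time: 20.82
tool_pos: [628.2, -57.9, 248.6]
tcp_rot: [-3.135, -0.001, 1.57]
contact_force: [-0.4, 1.1, 0.3]
grip_width: 19.6
finger_force: 30.0
```

Request:
shift_gripper --deltas '{"jaw":[12], "tx":[0], "ty":[0], "tz":[0], "spin":[0]}'

```text
time: 20.95
tool_pos: [629.8, -58.1, 252.6]
tcp_rot: [3.14, 0.0, 1.57]
contact_force: [-0.5, 0.0, 0.2]
grip_width: 20.0
finger_force: 30.0
```

```bash
python3 - <<'E'
from h import *
c=cams.capture("wrist")["color"][:,:,::-1]; s=cams.capture("side")["color"][:,:,::-1][100:250,190:370]
o=np.zeros((400,640+160,3),np.uint8); cv2.imwrite("pics/c2.png",np.hstack([cv2.resize(s,None,fx=2.4,fy=2.4),cv2.resize(c[100:280,220:420],(360,360))[:360]]) if False else np.hstack([cv2.resize(s,(432,360),interpolation=cv2.INTER_CUBIC),cv2.resize(c[0:320,200:480],(315,360))]))
E
```

```text
(no output)
```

View pics/c2.png

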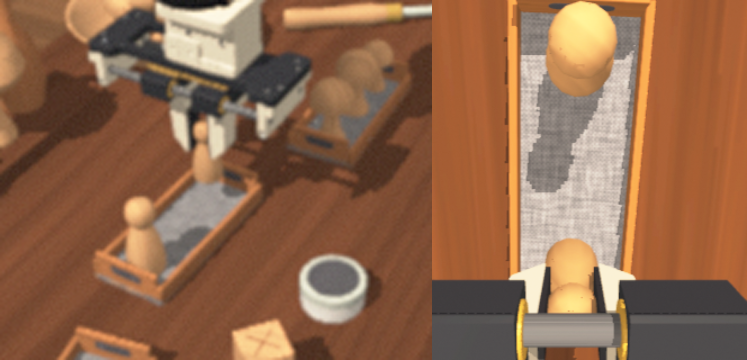

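The small skittle hangs upright, centred over the skittle tray, and all three mushrooms are standing.

Request:
shift_gripper --deltas '{"jaw":[12, 12, 12, 12, 12], "tx":[0, 0, 0, 0, 0], "ty":[1, 1, 1, 1, 1], "tz":[20, 30, 33, 33.5, 33.5], "spin":[0, 0, 0, 0, 0]}'

```text
time: 21.68
tool_pos: [630.9, -57.8, 218.7]
tcp_rot: [3.141, 0.0, 1.571]
contact_force: [0.1, -0.3, -0.1]
grip_width: 19.8
finger_force: 30.0
```

Request:
shift_gripper --deltas '{"jaw":[12, 12, 12], "tx":[0, 0, 0], "ty":[0, 0, 0], "tz":[0.5, 1, 1], "spin":[0, 0, 0]}'

```text
time: 22.05
tool_pos: [630.9, -57.8, 217.6]
tcp_rot: [3.141, 0.0, 1.571]
contact_force: [-0.8, 0.4, 3.5]
grip_width: 19.6
finger_force: 30.0
```

Request:
shift_gripper --deltas '{"jaw":[12, 12, 12], "tx":[0, 0, 0], "ty":[0, 0, 0], "tz":[0.3, 0.6, 0.6], "spin":[0, 0, 0]}'

```text
time: 22.42
tool_pos: [630.9, -57.8, 217.5]
tcp_rot: [3.14, 0.0, 1.571]
contact_force: [-2.0, 0.1, 8.2]
grip_width: 20.0
finger_force: 30.0
```

Request:
shift_gripper --deltas '{"jaw":[12, 30, 55, 55, 55], "tx":[0, 0, 0, 0, 0], "ty":[0, 0, 0, 0, 0], "tz":[-0.6, -0.6, -0.6, -0.6, -0.6], "spin":[0, 0, 0, 0, 0]}'

```text
time: 23.05
tool_pos: [630.7, -57.7, 216.8]
tcp_rot: [-3.141, -0.0, 1.571]
contact_force: [0.6, 0.8, 0.1]
grip_width: 53.0
finger_force: 0.0
```

Request:
shift_gripper --deltas '{"jaw":[60, 60, 60, 60, 60], "tx":[0, 0, 0, 45, 90], "ty":[0, 0, 0, -30, -60], "tz":[-20, -70, -120, -120, -120], "spin":[0, 0, 0, 0, 0]}'

```text
time: 23.68
tool_pos: [570.0, 32.8, 337.6]
tcp_rot: [3.14, -0.0, 1.569]
contact_force: [-1.0, 0.6, -0.2]
grip_width: 59.8
finger_force: 0.0
```

Request:
shift_gripper --deltas '{"jaw":[60, 60, 60, 60, 60], "tx":[50, 100, 150, 200, 240], "ty":[-32, -64, -96, -128, -156], "tz":[0, 0, 0, 0, 0], "spin":[0, 0, 0, 0, 0]}'

```text
time: 24.3
tool_pos: [413.3, 273.9, 337.2]
tcp_rot: [3.141, -0.0, 1.571]
contact_force: [0.8, -0.2, 0.5]
grip_width: 59.8
finger_force: 0.0
```

Request:
shift_gripper --deltas '{"jaw":[60, 60, 60, 60, 60], "tx":[50, 61, 61, 61, 61], "ty":[-32, -38, -38, -38, -38], "tz":[0, 0, 40, 40, 40], "spin":[0, 0, 0, 0, 0]}'

```text
time: 24.92
tool_pos: [377.5, 332.9, 297.8]
tcp_rot: [3.141, -0.0, 1.57]
contact_force: [0.6, -0.2, 0.1]
grip_width: 60.6
finger_force: 0.0
```

```bash
python3 cap.py d1; python3 seg.py d1 67
```

```text
[ 302  173   44   62 2251] [378.3 342.9  67. ]
[ 496  199  110   36 2334] [534.4 333.   67. ]
```

Request:
shift_gripper --deltas '{"jaw":[60, 60, 60, 60, 45], "tx":[0, 0, 0, 0, 0], "ty":[0.5, 0.5, 0.5, 0.5, 0.5], "tz":[30, 72, 72, 72, 72], "spin":[0, 0, 0, 0, 0]}'

```text
time: 25.6
tool_pos: [377.9, 333.6, 226.9]
tcp_rot: [3.139, -0.002, 1.571]
contact_force: [-0.5, 0.6, -1.5]
grip_width: 53.8
finger_force: 0.0
```

Request:
shift_gripper --deltas '{"jaw":[30, 15, 15, 15, 15], "tx":[0, 0, 0, 0, 0], "ty":[0, 0, 0, 0, 0], "tz":[0, 0, 0, 0, 0], "spin":[0, 0, 0, 0, 0]}'

```text
time: 26.22
tool_pos: [377.3, 333.3, 225.3]
tcp_rot: [3.141, -0.0, 1.571]
contact_force: [-0.3, 1.1, 5.1]
grip_width: 25.3
finger_force: 30.0
```

Request:
shift_gripper --deltas '{"jaw":[15, 15, 15, 15, 15], "tx":[0, 0, -10, -50, -100], "ty":[0, 0, 7, 38, 70], "tz":[-20, -60, -110, -110, -110], "spin":[0, 0, 0, 0, 0]}'

```text
time: 26.85
tool_pos: [447.7, 232.7, 335.6]
tcp_rot: [3.14, -0.001, 1.573]
contact_force: [1.1, 0.3, -1.5]
grip_width: 25.7
finger_force: 30.0
```

Request:
shift_gripper --deltas '{"jaw":[15, 15, 15, 15, 15], "tx":[-48, -96, -144, -192, -230], "ty":[37, 74, 111, 148, 176], "tz":[0, 0, 0, 0, 0], "spin":[0, 0, 0, 0, 0]}'

```text
time: 27.48
tool_pos: [624.3, 0.9, 334.4]
tcp_rot: [-3.141, 0.0, 1.57]
contact_force: [-0.2, 0.5, -0.4]
grip_width: 25.6
finger_force: 30.0
```

Request:
shift_gripper --deltas '{"jaw":[15, 15, 15, 15, 15], "tx":[-8, -8, -8, -8, -8], "ty":[7, 7, 7, 7, 7], "tz":[0, 20, 60, 60, 60], "spin":[0, 0, 0, 0, 0]}'

```text
time: 28.1
tool_pos: [630.5, -4.2, 276.3]
tcp_rot: [3.14, 0.0, 1.571]
contact_force: [0.9, -0.0, -0.5]
grip_width: 25.7
finger_force: 30.0
```

Request:
shift_gripper --deltas '{"jaw":[15, 15, 15, 15, 15], "tx":[0, 0, 0, 0, 0], "ty":[0, 0, 0, 0, 0], "tz":[20, 35, 41, 42, 42], "spin":[0, 0, 0, 0, 0]}'

```text
time: 28.72
tool_pos: [630.5, -4.8, 233.6]
tcp_rot: [3.141, 0.0, 1.571]
contact_force: [0.4, 0.9, -0.6]
grip_width: 25.5
finger_force: 30.0
```

Contact is expected at a TCP height of about 231.3.

Request:
shift_gripper --deltas '{"jaw":[15, 15, 15], "tx":[0, 0, 0], "ty":[0, 0, 0], "tz":[0.7, 1.5, 1.5], "spin":[0, 0, 0]}'

```text
time: 29.1
tool_pos: [630.3, -4.7, 231.6]
tcp_rot: [3.141, 0.0, 1.571]
contact_force: [0.1, 0.7, -0.2]
grip_width: 25.4
finger_force: 30.0
```

Request:
shift_gripper --deltas '{"jaw":[15, 15, 15], "tx":[0, 0, 0], "ty":[0, 0, 0], "tz":[0.4, 0.8, 0.8], "spin":[0, 0, 0]}'

```text
time: 29.48
tool_pos: [630.3, -4.7, 231.3]
tcp_rot: [3.141, 0.0, 1.571]
contact_force: [-1.8, -0.3, 5.2]
grip_width: 25.3
finger_force: 30.0
```

Request:
shift_gripper --deltas '{"jaw":[15, 15, 15], "tx":[0, 0, 0], "ty":[0, 0, 0], "tz":[0.2, 0.4, 0.4], "spin":[0, 0, 0]}'

```text
time: 29.85
tool_pos: [630.3, -4.8, 231.3]
tcp_rot: [3.141, 0.0, 1.571]
contact_force: [-2.7, 0.2, 7.1]
grip_width: 25.5
finger_force: 30.0
```

Request:
shift_gripper --deltas '{"jaw":[15, 35, 60, 60, 60], "tx":[0, 0, 0, 0, 0], "ty":[0, 0, 0, 0, 0], "tz":[-0.6, -0.6, -0.6, -0.6, -0.6], "spin":[0, 0, 0, 0, 0]}'

```text
time: 30.48
tool_pos: [630.2, -4.7, 230.7]
tcp_rot: [-3.141, -0.0, 1.571]
contact_force: [0.1, 0.2, -0.8]
grip_width: 58.5
finger_force: 0.0
```

Request:
shift_gripper --deltas '{"jaw":[75, 75, 75, 75, 75], "tx":[0, 0, 0, -35, -70], "ty":[0, 0, 0, -40, -80], "tz":[-20, -70, -110, -110, -110], "spin":[0, 0, 0, 0, 0]}'

```text
time: 31.1
tool_pos: [549.3, -75.1, 341.4]
tcp_rot: [3.14, 0.001, 1.572]
contact_force: [0.6, -1.1, -0.7]
grip_width: 75.2
finger_force: 0.0
```

Request:
shift_gripper --deltas '{"jaw":[75, 75, 75, 75, 75], "tx":[-40, -80, -120, -142, -142], "ty":[-45, -90, -135, -159, -159], "tz":[0, 0, 0, 0, 0], "spin":[0, 0, 0, 0, 0]}'

```text
time: 31.72
tool_pos: [390.0, -217.9, 341.2]
tcp_rot: [3.141, 0.0, 1.567]
contact_force: [1.2, 0.1, -0.5]
grip_width: 75.0
finger_force: 0.0
```

Request:
shift_gripper --deltas '{"jaw":[75, 75, 75, 75], "tx":[0, 0, 0, 0], "ty":[0, 0, 0, 0], "tz":[40, 50, 50, 50], "spin":[0, 0, 0, 0]}'

```text
time: 32.22
tool_pos: [391.9, -216.7, 291.8]
tcp_rot: [3.14, 0.001, 1.572]
contact_force: [-0.2, -0.6, 0.5]
grip_width: 74.9
finger_force: 0.0
```

```bash
python3 cap.py e1; python3 seg.py e1 62
```

```text
[608   0  19  36 348] [562.4 -94.4  62. ]
[ 494  158  135   77 6723] [ 552.4 -201.7   62. ]
[ 287  173   68   62 3257] [ 390.8 -206.7   62. ]
[ 102  189  114   46 2885] [ 280.6 -212.2   62. ]
```

View pics/e1.png

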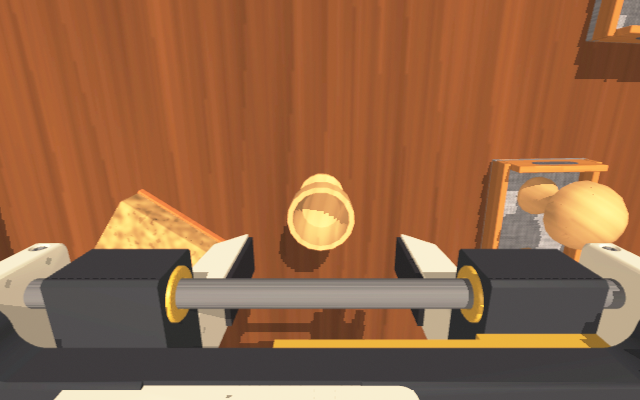

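Egg cup rim at (320.5,218), upright, about 1 mm off jaw centre. The sanding block is clear of the left finger's path.

Request:
shift_gripper --deltas '{"jaw":[62, 62, 62, 62, 62], "tx":[0, 0, 0, 0, 0], "ty":[-1.2, -1.2, -1.2, -1.2, -1.2], "tz":[0, 40, 79, 79, 79], "spin":[0, 0, 0, 0, 0]}'

```text
time: 32.9
tool_pos: [390.5, -217.1, 213.1]
tcp_rot: [3.14, 0.001, 1.571]
contact_force: [-0.3, -0.3, 0.3]
grip_width: 62.0
finger_force: 0.0
```

Request:
shift_gripper --deltas '{"jaw":[50, 30, 30, 30, 30], "tx":[0, 0, 0, 0, 0], "ty":[0, 0, 0, 0, 0], "tz":[0, 0, 0, 0, 0], "spin":[0, 0, 0, 0, 0]}'

```text
time: 33.52
tool_pos: [390.3, -217.0, 212.9]
tcp_rot: [3.14, 0.001, 1.571]
contact_force: [-1.3, 0.0, 8.8]
grip_width: 45.3
finger_force: 30.0
```

Request:
shift_gripper --deltas '{"jaw":[30, 30, 30, 30, 30], "tx":[0, 0, 0, 50, 100], "ty":[0, 0, 0, 20, 40], "tz":[-20, -60, -110, -110, -110], "spin":[0, 0, 0, 0, 0]}'

```text
time: 34.15
tool_pos: [430.3, -116.0, 322.9]
tcp_rot: [3.14, 0.001, 1.569]
contact_force: [0.4, -0.5, -1.3]
grip_width: 45.4
finger_force: 30.0
```

Request:
shift_gripper --deltas '{"jaw":[30, 30, 30, 30, 30], "tx":[52, 104, 156, 208, 255], "ty":[28, 56, 84, 112, 135], "tz":[0, 0, 0, 0, 0], "spin":[0, 0, 0, 0, 0]}'

```text
time: 34.78
tool_pos: [565.7, 140.3, 322.0]
tcp_rot: [3.141, 0.0, 1.571]
contact_force: [0.7, -0.3, -0.9]
grip_width: 45.5
finger_force: 30.0
```

Request:
shift_gripper --deltas '{"jaw":[30, 30, 30, 30, 30], "tx":[35, 45, 45, 45, 45], "ty":[18, 23, 23, 23, 23], "tz":[0, 0, 0, 20, 20], "spin":[0, 0, 0, 0, 0]}'

```text
time: 35.4
tool_pos: [587.3, 181.8, 300.8]
tcp_rot: [-3.138, 0.001, 1.569]
contact_force: [0.3, -0.4, -0.0]
grip_width: 45.1
finger_force: 30.0
```

Request:
shift_gripper --deltas '{"jaw":[30], "tx":[0], "ty":[0], "tz":[0], "spin":[0]}'

```text
time: 35.52
tool_pos: [588.1, 182.4, 302.7]
tcp_rot: [3.141, 0.0, 1.57]
contact_force: [0.2, 0.3, -0.2]
grip_width: 45.2
finger_force: 30.0
```

```bash
python3 cap.py e2
```

```text
(no output)
```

View pics/e2.png

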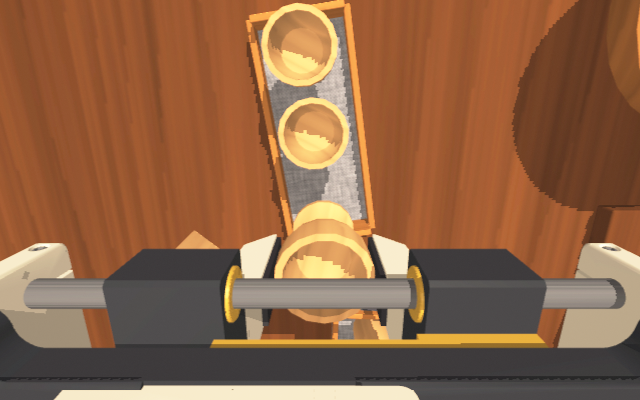

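Tray stock rims are at (300,45) and (314,133); the near end is around columns 290 to 373. I'll check the target against these.

```bash
python3 -c "
from h import *;import pickle
c=pickle.load(open('pics/e2.pkl','rb'));a=atz(c,(300,45),68)[:2];b=atz(c,(314,133),68)[:2]
print(a,b,b+(b-a)*54/53, np.linalg.norm(a-b), atz(c,(290,237),32),atz(c,(373,233),32))"
```

```text
[574.68325814 291.5924952 ] [582.48949305 239.33253028] [590.44301542 186.08652829] 52.83976946383669 [560.4261008  150.84036399  32.        ] [629.32483189 154.17915342  32.        ]
```

Request:
shift_gripper --deltas '{"jaw":[30, 30, 30, 30, 30], "tx":[2, 2, 2, 2, 2], "ty":[1.5, 1.5, 1.5, 1.5, 1.5], "tz":[35, 65, 79, 82, 82], "spin":[0, 0, 0, 0, 0]}'

```text
time: 36.2
tool_pos: [590.0, 185.3, 221.0]
tcp_rot: [3.14, -0.0, 1.571]
contact_force: [0.4, 0.3, -0.4]
grip_width: 45.3
finger_force: 30.0
```

Request:
shift_gripper --deltas '{"jaw":[30, 30, 30], "tx":[0, 0, 0], "ty":[0, 0, 0], "tz":[0.6, 1.2, 1.2], "spin":[0, 0, 0]}'

```text
time: 36.58
tool_pos: [589.6, 185.3, 219.0]
tcp_rot: [3.141, -0.0, 1.571]
contact_force: [-0.5, 0.2, -0.6]
grip_width: 45.8
finger_force: 30.0
```

Request:
shift_gripper --deltas '{"jaw":[30, 30, 30], "tx":[0, 0, 0], "ty":[0, 0, 0], "tz":[0.4, 0.8, 0.8], "spin":[0, 0, 0]}'

```text
time: 36.95
tool_pos: [589.6, 185.3, 219.0]
tcp_rot: [3.141, -0.0, 1.571]
contact_force: [-2.9, -0.8, 6.6]
grip_width: 45.4
finger_force: 30.0
```

Request:
shift_gripper --deltas '{"jaw":[30, 50, 65, 65, 65], "tx":[0, 0, 0, 0, 0], "ty":[0, 0, 0, 0, 0], "tz":[-0.6, -0.6, -0.6, -0.6, -0.6], "spin":[0, 0, 0, 0, 0]}'

```text
time: 37.58
tool_pos: [589.5, 185.3, 218.4]
tcp_rot: [-3.141, 0.0, 1.571]
contact_force: [0.7, 1.1, -0.8]
grip_width: 65.0
finger_force: 0.0
```

Request:
shift_gripper --deltas '{"jaw":[70, 70, 70, 70, 70], "tx":[0, 0, 0, 0, 0], "ty":[0, 0, 0, -60, -120], "tz":[-20, -70, -125, -170, -185], "spin":[0, 0, 0, 0, 0]}'

```text
time: 38.2
tool_pos: [479.3, 185.1, 402.1]
tcp_rot: [3.138, -0.001, 1.57]
contact_force: [0.5, -0.0, 1.6]
grip_width: 70.0
finger_force: 0.0
```

Request:
shift_gripper --deltas '{"jaw":[70, 70, 70, 70], "tx":[0, 0, 0, 0], "ty":[-50, -70, -70, -70], "tz":[0, 0, 0, 0], "spin":[0, 0, 0, 0]}'

```text
time: 38.7
tool_pos: [410.8, 185.3, 400.3]
tcp_rot: [3.14, -0.0, 1.571]
contact_force: [-0.5, 0.7, 0.2]
grip_width: 70.1
finger_force: 0.0
```

```bash
python3 - <<'E'
from h import *
s=cams.capture("scene")["color"][130:275,140:470,::-1]; d=cams.capture("side")["color"][100:280,170:440,::-1]
a=cv2.resize(s,(690,303),interpolation=cv2.INTER_CUBIC);b=cv2.resize(d,(435,290),interpolation=cv2.INTER_CUBIC)
o=np.zeros((593,690,3),np.uint8);o[:303]=a;o[303:,:435]=b;cv2.imwrite("pics/f.png",o)
E
```

```text
(no output)
```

View pics/f.png

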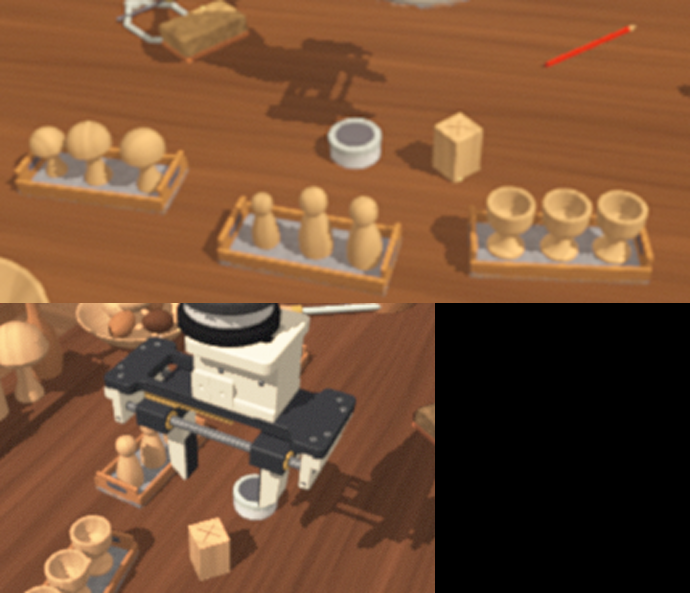

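All five pieces stand upright in their own trays: mushrooms at (47,150) and (89,150), skittles (264,220) and (315,220), egg cup (510,222). The tin and the blank have not moved.

```bash
python3 -c "
from plant import bot, cams
print(bot.close_job())"
```

```text
the job is handed in; nothing more can be done
None
```

The job is handed in: all five turnings stand upright in the trays of their own kind, the wax tin and blank are where they were, and it took about 39 s of the 120 s allowed.

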